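# Rock the angle gauge on a round-backed neck blank to its mark

### The job

Pick up the pendulum angle gauge by its blue grip and stand it upright on the round back of the wooden neck-blank offcut, its long foot across the offcut. Then, with the foot staying on the round back, rock the gauge sideways until the swinging black pointer settles on the red mark, and finish holding it there in the gripper, its foot still pressing lightly on the wood, so that a colleague can scribe the spot. Leave the other things on the bench where they stand.

Things in the scene. Friction and masses are not known exactly. Their poses are not given: they have to be found in the camera images.
- gauge: Loose pendulum angle gauge, about 0.35 kg, 154 mm tall. Flat foot 100 (y) x 36 (x) x 10 mm; on it an upright round dial case, 106 mm across, 28 mm thick (x), centre 64 mm above the underside; grip on top. Origin: centre of the foot's underside. z up; the white dial looks to -x (starts facing the robot within 30 degrees); y along the foot, left for one who faces the dial.
- handle (a point): Centre of the gauge's blue grip block, 137 mm above the foot's underside on the gauge's z axis. The block is 28 mm (gauge x) x 30 mm (gauge y) x 34 mm tall and stands free above the dial case, whose top is 117 mm above the underside.
- pointer (a joint): Angle (rad) of the black pendulum pointer relative to the gauge, about the gauge's +x axis through the dial centre. Swings freely, settles within 1 s, its tip then points straight up. 0 when the gauge is upright; -a when the gauge is turned by a about its own +x axis (top towards its -y). Facing the dial, positive is to the right.
- mark (a joint): Angle (rad) of the red mark on the dial's rim; axis, zero and sign as pointer; 0.22 to 0.44, set stiffly, different each time. The pointer is on the mark when both joints are equal: gauge turned by minus this value about its +x axis (top towards +y, to the left for one who faces the dial).
- pointer_tip (a point): Tip of the pointer, 46 mm from the dial centre, just in front of the dial face.
- mark_tip (a point): The point of the red mark on which the pointer tip must come to lie, 46 mm from the dial centre.
- stud: Round-backed wooden neck-blank offcut, fixed to the work board on a grey cleat (176 x 78 x 10 mm): 160 mm long (its x axis), 70 mm wide (y). Its upper part is a half cylinder of radius 35 mm along x, whose axis lies 27 mm above the board. Origin: centre of its underside, on the board.
- crown (a point): The highest point of the offcut's round back at the middle of its length, 62 mm above the board, 108 mm above the bench.
- board: Fixed flat plywood work board, 318 x 570 x 46 mm, lying on the bench; the gauge and the offcut stand on it. Origin: centre of its underside; its top is 46 mm above the bench.
- glue_a: Bystander, loose: white glue bottle with a pointed nozzle, red on its label, 47 mm wide, 135 mm tall. Origin: centre of its underside.
- glue_b: Bystander, loose: white glue bottle with a pointed nozzle, dark label, 45 mm wide, 129 mm tall. Origin: centre of its underside.
- lemon_oil: Bystander, loose: amber oil bottle with a black cap, 38 mm wide, 101 mm tall. Origin: centre of its underside.
- wax_tin: Bystander, loose: round tin with an orange lid, 66 mm wide, 25 mm tall. Origin: centre of its underside.

How it is judged (in metres and radians):
On the way, in this order (a step that is already met when the one before it is completed fails the run):
1. the held gauge stands upright (within about 5 degrees) with its foot on the offcut's round back, foot across the offcut (contact force between gauge and stud above 0.5 N and contact force between the fingers and gauge above 1 N and height (world z) of gauge above 0.091 m and angle between the x axis of gauge and the x axis of stud, either way round below 0.3 rad and x of gauge in the frame of stud between -0.08 and 0.08 m and y of gauge in the frame of stud between -0.04 and 0.04 m and angle between gauge's own z axis and vertical below 0.09 rad), for 0.2 s.
2. the gauge, still on the round back and held, has been rocked until the pointer lies on the red mark (contact force between gauge and stud above 0.5 N and contact force between the fingers and gauge above 1 N and height (world z) of gauge above 0.091 m and angle between the x axis of gauge and the x axis of stud, either way round below 0.3 rad and x of gauge in the frame of stud between -0.08 and 0.08 m and y of gauge in the frame of stud between -0.04 and 0.04 m and distance between pointer_tip and mark_tip below 0.0035 m), for 0.4 s.
At the end, for the whole second after the job is handed in: Gripper holds the gauge still and off the board; foot touches the round back (over 0.5 N), its centre within 40 mm of the offcut's centre line and within its length, dial square to the offcut within 17 degrees; pointer tip within 3.5 mm (4 degrees) of the red mark (all of step 2 and velocity of joint pointer between -0.4 and 0.4 rad/s and angular speed of gauge below 0.15 rad/s); the arm keeps its last pose, push and grip.
It fails at once if a bystander is moved more than 30 mm (distance of any of glue_a, glue_b, lemon_oil, wax_tin from where it was at the start of the episode above 0.03 m).
It fails at once if the gauge is pressed on the offcut with more than 60 N (contact force between gauge and stud above 60 N).
It also fails if it takes over 42 s, if anything falls off the work surface, if the arm or the gripper's body presses on something with over 40 N, if the wrist force passes 120 N, or if a joint passes its speed limit or range.

### The arm

A 6-joint arm with a two-finger parallel gripper is mounted at the origin on a cart in front of the work surface, level with it; the furniture and walls round the work are solid. World frame = base frame: x ahead of the robot, y to its left, z up, the work surface at z = 0. Lengths are in m, angles in degrees, forces in N, time in s.
With the tool pointing down it reaches from about 0.25 to 0.775 m from the base axis. Payload 4 kg.
Tool frame: the origin (TCP) lies between the finger pads; the fingertips stand 19 mm ahead of it and the grasp point (between the pads) is the TCP; z points along the fingers, y is the line along which they close (so a half turn about z gives the same grasp; the last joint's range is limited). The gripper opens to 85 mm and grips with 20 to 120 N. Pads are 22 mm wide; open, the fingers measure 114 mm over their backs; the gripper's body (76 mm by 85 mm) begins 54 mm behind the grasp point. The pads swing forward as they close: fully open they stand 13 mm farther back than shut.
Start: joints at [-82.97, 4.996, 78.535, -0, 96.463, -5.907], TCP at [0.123, -0.536, 0.23] pointing down, gripper open.
Joint ranges: [-177.83, 177.83], [-43.37, 116.18], [15.69, 146.23], [-61.86, 241.86], [9.47, 152.12], [-147.06, 147.06]. Speed limits (degrees/s): [159.86, 159.86, 180, 180, 180, 180].

### API

Orientations are given as a 3x3 rotation matrix whose columns are the frame's x, y, z axes.
In Python, from station import robot gives the robot as it stands. The module is installed in compiled form; this text tells all that it offers.
- The arm moves only by the tool play_rows, never from a script. Its argument "steps" is a list of rows, each an object of numbers: "gripper": the closure, from 0 (fully open) to 1 (shut); "tx", "ty", "tz": the shift along the world's x, y, z in units of 0.03 m (1.0 is 0.03 m); "twist": the turn about the world's z in units of 0.15 rad (1.0 is 0.15 rad). In form: [{"gripper": .., "tx": .., "ty": .., "tz": .., "twist": ..}, ...]. A call has 1 to 8 rows; each row shifts and turns the commanded pose from where the row before left it; what a row does not reach is not made up. A row lasts 1/8 s, in which the tool goes at most 62.5 mm and 10.7 degrees, less where a joint would pass 70% of its speed; a pose out of reach is approached as far as the arm can. A call with a number of a shift or a turn outside -1 to 1 is refused whole. A call with a gripper value outside its range is refused whole. The fingers move at their own pace and stop on an object; the grip force is fixed at half the most. Time passes only in rows, so rows that do not move let the fingers close. It gives the time, the measured TCP pose, the force, the opening and the grip force at its end, in the units of the state.
- robot.get_obs(): the state, without advancing time (a new reading comes with each control period).
- robot.grab_frame(name): name is "scene" or "top"; returns a dict with "img" (400x640x3 uint8, red, green, blue), "vertical_fov" (degrees; the focal length in pixels is half the picture's height over the tangent of half this angle, whatever the lens; pixels are square), "cx", "cy" (the principal point, pixels), "R" (3x3) and "t" (3): a world point X has camera coordinates R X + t. Camera axes: x right, y down, z forward; pixel columns grow to the right and rows downward; lengths in m; the calibration is good to about 2 mm. A picture is of the moment at which its call begins. There is no depth.
- robot.job_done(): hands the job in; it is judged then, once.
The state is a dict: "clock": time; "qpos": joint angles; "qd": joint speeds; "tau": joint torques, N m; "eef_pos": TCP position; "orientation": TCP orientation; "ft_force": force on the tool from outside, world axes, zero at the start; "torque": the same for the moment, N m; "opening": finger opening in m; "grasp_force": force on a finger pad.
Only numpy, scipy, OpenCV 4.12 (cv2) and the standard library are available. Lean on these libraries where they do the work, as an engineer would, in place of code of your own. Each camera call takes 0.05 s, during which the arm holds its last target. There are 200 camera calls.

## Working session

There is one attempt and no reset: what is moved stays moved. The work goes in short steps, Python scripts to look and compute and a tool call to move; the robot and the scene stay as the last step left them, time stands still between calls to the robot, and variables do not carry over. Pictures are saved under pics/ and viewed, at most 10 in all, crops included, and the job is handed in when it is done.

Besides the shell and the picture viewer there is one more tool, called after ">>>" as name([rows], argument=value, ...), one row to a line, values as JSON. play_rows: Moves the arm, as the interface text tells. Its arguments: {"type":"object","properties":{"steps":{"type":"array"}},"required":["steps"]}

```bash
mkdir -p pics; cat > h.py <<'E'
import numpy as np, cv2
from station import robot
def grab(n):
    f=robot.grab_frame(n); f['f']=200/np.tan(np.radians(f['vertical_fov'])/2); return f
def ray(f,u,v):
    d=np.array([(u-f['cx'])/f['f'],(v-f['cy'])/f['f'],1.]); R=np.array(f['R']); return -R.T@np.array(f['t']), R.T@d
def onz(f,u,v,z):
    c,d=ray(f,u,v); return c+d*(z-c[2])/d[2]
def proj(f,X):
    p=np.array(f['R'])@np.array(X)+np.array(f['t']); return f['cx']+f['f']*p[0]/p[2], f['cy']+f['f']*p[1]/p[2]
def tri(f,a,g,b):
    c1,d1=ray(f,*a); c2,d2=ray(g,*b); s=np.linalg.lstsq(np.c_[d1,-d2],c2-c1,rcond=None)[0]
    p,q=c1+s[0]*d1,c2+s[1]*d2; return (p+q)/2,np.linalg.norm(p-q)
def save(f,n): cv2.imwrite('pics/'+n+'.png',f['img'][:,:,::-1])
E
python3 - <<'E'
from h import *
for n in('scene','top'):
    f=grab(n); save(f,n+'0'); print(n,f['f'],ray(f,f['cx'],f['cy']),f['R'])
o=robot.get_obs(); print(o['ft_force'],o['opening'],o['orientation'])
E
```

```text
scene 456.14021001721306 (array([-0.13386755,  0.62266315,  0.87142091]), array([ 0.56558626, -0.59613375, -0.56985676])) [[-0.73334431 -0.67964832 -0.01686066]
 [-0.37725099  0.42743737 -0.82157105]
 [ 0.56558626 -0.59613375 -0.56985676]]
top 426.87005488279846 (array([ 0.42561865, -0.13529114,  1.13279322]), array([ 0.15926552, -0.00737535, -0.98720823])) [[ 0.00122406 -0.99996985  0.00766817]
 [-0.98723503 -0.00242967 -0.15925169]
 [ 0.15926552 -0.00737535 -0.98720823]]
[ 0.03045018 -0.54505441  0.33219773] 0.08540285962106665 [[ 9.74626036e-01  2.23839244e-01 -2.87713448e-04]
 [ 2.23839364e-01 -9.74623973e-01  2.01240866e-03]
 [ 1.70043610e-04 -2.02574747e-03 -9.99997934e-01]]
```

View pics/scene0.png

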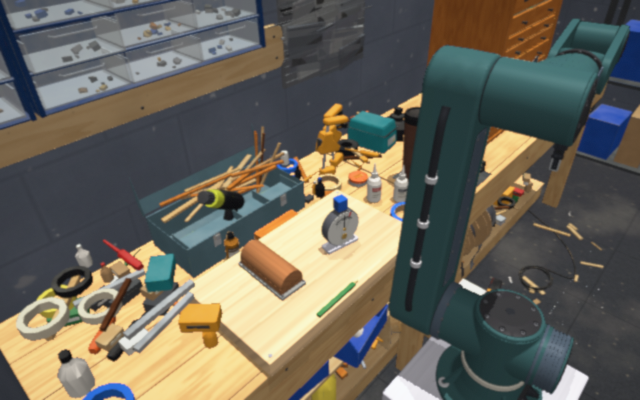

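View pics/top0.png

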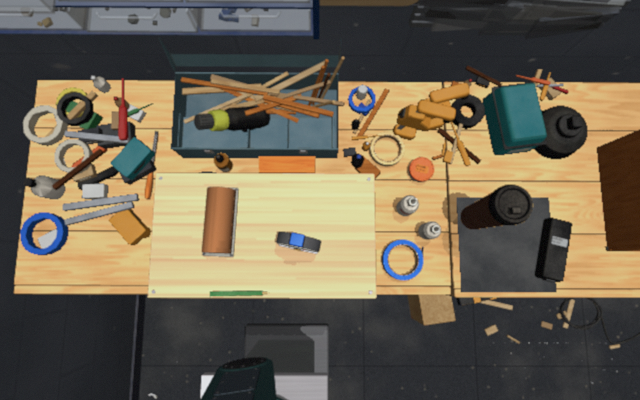

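```bash
cat > m.py <<'E'
from h import *
def blob(m,box=None):
    m=m.astype(np.uint8)
    if box: z=np.zeros_like(m); x0,y0,x1,y1=box; z[y0:y1,x0:x1]=m[y0:y1,x0:x1]; m=z
    n,l,s,c=cv2.connectedComponentsWithStats(m); i=1+np.argmax(s[1:,4]); return l==i,s[i],c[i]
def hsv(f): return cv2.cvtColor(f['img'],cv2.COLOR_RGB2HSV).astype(int)
def blue(h): return (abs(h[...,0]-110)<12)&(h[...,1]>120)&(h[...,2]>60)
E
python3 - <<'E'
from m import *
s=grab('scene');t=grab('top')
hs,ht=hsv(s),hsv(t)
ms,ss,cs=blob(blue(hs),(315,180,365,225)); mt,st,ct=blob(blue(ht),(270,225,325,260))
print('blue',ss,cs,ss[4],st,ct)
print('handle tri',tri(s,cs,t,ct),'onz .19',onz(t,*ct,.195))
# stud top view brown
b=(ht[...,0]<15)&(ht[...,1]>110)&(ht[...,2]>50)
mb,sb,cb=blob(b,(185,175,250,270)); print('stud',sb,cb)
r=cv2.minAreaRect(np.argwhere(mb)[:,::-1].astype(np.float32)); print(r)
for p in cv2.boxPoints(r): print(p,onz(t,*p,.073))
# gauge foot/dial rects top
for k,z in((mt,.2),):
    r=cv2.minAreaRect(np.argwhere(k)[:,::-1].astype(np.float32)); print(r); print([onz(t,*p,z)[:2].round(4) for p in cv2.boxPoints(r)])
a=cv2.resize(s['img'][185:305,230:370],None,fx=4,fy=4,interpolation=cv2.INTER_CUBIC)
b=cv2.resize(t['img'][180:260,190:330],None,fx=4,fy=4,interpolation=cv2.INTER_CUBIC)[:,:560]
cv2.imwrite('pics/crop0.png',np.vstack([a,b])[:800,:,::-1][:,:] if 0 else np.hstack([a[:,:],np.zeros((480,0,3),np.uint8)])[:,:,::-1])
cv2.imwrite('pics/crop1.png',b[:,:,::-1])
E
```

```text
blue [334 195  13  17 176] [340.24431818 203.14772727] 176 [289 233  16  14 170] [296.40588235 239.52941176]
handle tri (array([ 0.4789183 , -0.08763997,  0.18092866]), np.float64(0.0005575789928513856)) onz .19 [ 0.47791238 -0.08851274  0.195     ]
stud [ 202  187   33   66 1813] [218.43739658 219.95201324]
((218.48623657226562, 219.66552734375), (28.152420043945312, 65.68897247314453), 4.763641834259033)
[201.73106 251.2276 ] [0.45569754 0.14981781 0.073     ]
[207.18623 185.76553] [0.61921523 0.1435719  0.073     ]
[235.24141 188.10345] [0.61341899 0.07282891 0.073     ]
[229.78624 253.56552] [0.45010149 0.08078874 0.073     ]
((296.3823547363281, 239.47061157226562), (14.067066192626953, 11.884244918823242), 14.03624439239502)
[array([ 0.4689, -0.0709]), array([ 0.494 , -0.0768]), array([ 0.4866, -0.1066]), array([ 0.4616, -0.1006])]
```

View pics/crop0.png

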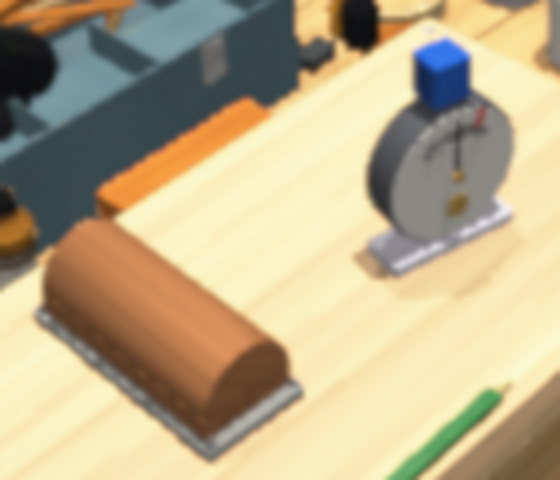

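View pics/crop1.png

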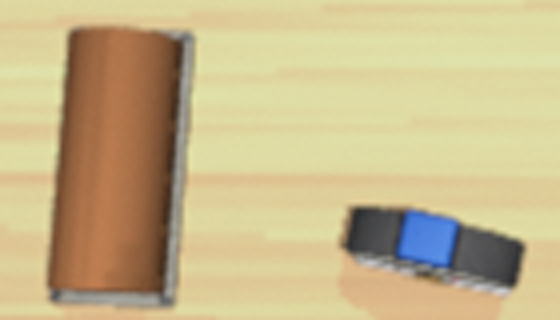

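The scene crop shows the gauge at (340,225), red mark right of the pointer, and the stud at (270,265). The top view puts the handle at (0.478, -0.088, 0.183), yaw -13°, and the stud centre at about (0.534, 0.111), yaw -2.5°. These agree with the known heights and sizes. I'll move above the grip.

>>> play_rows([
  {"gripper": 0, "tx": 0.74, "ty": 0.93, "tz": 0.5, "twist": 0.465},
  {"gripper": 0, "tx": 0.74, "ty": 0.93, "tz": 0.5, "twist": 0.465},
  {"gripper": 0, "tx": 0.74, "ty": 0.93, "tz": 0, "twist": 0.465},
  {"gripper": 0, "tx": 0.74, "ty": 0.93, "tz": 0, "twist": 0.465},
  {"gripper": 0, "tx": 0.74, "ty": 0.93, "tz": 0, "twist": 0.465},
  {"gripper": 0, "tx": 0.74, "ty": 0.93, "tz": 0, "twist": 0.465},
  {"gripper": 0, "tx": 0.74, "ty": 0.93, "tz": 0, "twist": 0.465},
  {"gripper": 0, "tx": 0.74, "ty": 0.93, "tz": 0, "twist": 0.465},
])

```text
clock: 1.2
eef_pos: [0.3013, -0.3118, 0.2596]
orientation: [[0.707, 0.708, 0.0], [0.708, -0.707, 0.0], [0.0, 0.0, -1.0]]
ft_force: [-0.1, -1.3, -0.0]
opening: 0.0856
grasp_force: 0.0
```

>>> play_rows([
  {"gripper": 0, "tx": 0.74, "ty": 0.93, "tz": 0, "twist": 0.465},
  {"gripper": 0, "tx": 0.74, "ty": 0.93, "tz": 0, "twist": 0.465},
  {"gripper": 0, "tx": 0.74, "ty": 0.93, "tz": 0, "twist": 0.465},
  {"gripper": 0, "tx": 0.74, "ty": 0.93, "tz": 0, "twist": 0.465},
  {"gripper": 0, "tx": 0.74, "ty": 0.93, "tz": 0, "twist": 0.465},
  {"gripper": 0, "tx": 0.74, "ty": 0.93, "tz": 0, "twist": 0.465},
  {"gripper": 0, "tx": 0.74, "ty": 0.93, "tz": 0, "twist": 0.465},
  {"gripper": 0, "tx": 0.74, "ty": 0.93, "tz": 0, "twist": 0.465},
])

```text
clock: 2.2
eef_pos: [0.4789, -0.0886, 0.2596]
orientation: [[0.225, 0.974, -0.0], [0.974, -0.225, -0.0], [-0.0, -0.0, -1.0]]
ft_force: [-0.0, 0.0, -0.1]
opening: 0.0852
grasp_force: 0.0
```

>>> play_rows([
  {"gripper": 0},
])

```text
schema error: expected keys gripper, tx, ty, tz, twist
```

>>> play_rows([
  {"gripper": 0, "tx": 0, "ty": 0, "tz": -0.8, "twist": 0},
  {"gripper": 0, "tx": 0, "ty": 0, "tz": -0.8, "twist": 0},
  {"gripper": 0, "tx": 0, "ty": 0, "tz": -0.8, "twist": 0},
  {"gripper": 0, "tx": 0, "ty": 0, "tz": 0, "twist": 0},
  {"gripper": 1, "tx": 0, "ty": 0, "tz": 0, "twist": 0},
  {"gripper": 1, "tx": 0, "ty": 0, "tz": 0, "twist": 0},
  {"gripper": 1, "tx": 0, "ty": 0, "tz": 0, "twist": 0},
  {"gripper": 1, "tx": 0, "ty": 0, "tz": 0, "twist": 0},
])

```text
clock: 3.2
eef_pos: [0.4788, -0.09, 0.1891]
orientation: [[0.227, 0.974, 0.002], [0.974, -0.227, -0.001], [-0.0, 0.002, -1.0]]
ft_force: [-0.1, 0.2, 3.1]
opening: 0.0259
grasp_force: 60.3
```

>>> play_rows([
  {"gripper": 1, "tx": 0, "ty": 0, "tz": 0, "twist": 0},
  {"gripper": 1, "tx": 0, "ty": 0, "tz": 0, "twist": 0},
  {"gripper": 1, "tx": 0, "ty": 0, "tz": 0, "twist": 0},
  {"gripper": 1, "tx": 0, "ty": 0, "tz": 0, "twist": 0},
])

```text
clock: 3.7
eef_pos: [0.4788, -0.0899, 0.189]
orientation: [[0.227, 0.974, 0.002], [0.974, -0.227, -0.001], [-0.0, 0.002, -1.0]]
ft_force: [-1.8, -1.0, 6.0]
opening: 0.0258
grasp_force: 60.5
```

>>> play_rows([
  {"gripper": 1, "tx": 0, "ty": 0, "tz": 0.6, "twist": 0},
  {"gripper": 1, "tx": 0, "ty": 0, "tz": 0.9, "twist": 0},
  {"gripper": 1, "tx": 0, "ty": 0, "tz": 0.9, "twist": 0},
  {"gripper": 1, "tx": -0.3, "ty": 0.4, "tz": 0.9, "twist": 0},
  {"gripper": 1, "tx": -0.6, "ty": 0.86, "tz": 0.6, "twist": -0.3},
  {"gripper": 1, "tx": -0.6, "ty": 0.86, "tz": 0.6, "twist": -0.3},
  {"gripper": 1, "tx": -0.6, "ty": 0.86, "tz": 0.6, "twist": -0.3},
  {"gripper": 1, "tx": -0.6, "ty": 0.86, "tz": 0.6, "twist": -0.3},
])

```text
clock: 4.7
eef_pos: [0.3963, 0.0264, 0.3589]
orientation: [[0.399, 0.917, -0.002], [0.917, -0.399, 0.0], [-0.0, -0.002, -1.0]]
ft_force: [1.0, -0.2, -4.1]
opening: 0.0262
grasp_force: 59.6
```

>>> play_rows([
  {"gripper": 1, "tx": -0.6, "ty": 0.86, "tz": 0.6, "twist": -0.3},
  {"gripper": 1, "tx": -0.6, "ty": 0.86, "tz": 0.6, "twist": -0.3},
  {"gripper": 1, "tx": -0.6, "ty": 0.86, "tz": 0.6, "twist": -0.3},
  {"gripper": 1, "tx": -0.6, "ty": 0.86, "tz": 0.6, "twist": -0.3},
  {"gripper": 1, "tx": -0.6, "ty": 0.86, "tz": 0.6, "twist": -0.3},
  {"gripper": 1, "tx": -0.6, "ty": 0.86, "tz": 0.6, "twist": -0.3},
  {"gripper": 1, "tx": -0.3, "ty": 0.4, "tz": 0.3, "twist": -0.3},
  {"gripper": 1, "tx": 0, "ty": 0, "tz": 0, "twist": -0.3},
])

```text
clock: 5.7
eef_pos: [0.2794, 0.1931, 0.4767]
orientation: [[0.694, 0.72, 0.001], [0.72, -0.694, 0.001], [0.001, 0.0, -1.0]]
ft_force: [0.1, 0.2, -4.1]
opening: 0.0263
grasp_force: 59.7
```

>>> play_rows([
  {"gripper": 1, "tx": 0, "ty": 0, "tz": 0, "twist": 0},
  {"gripper": 1, "tx": 0, "ty": 0, "tz": 0, "twist": 0},
  {"gripper": 1, "tx": 0, "ty": 0, "tz": 0, "twist": 0},
  {"gripper": 1, "tx": 0, "ty": 0, "tz": 0, "twist": 0},
  {"gripper": 1, "tx": 0, "ty": 0, "tz": 0, "twist": 0},
  {"gripper": 1, "tx": 0, "ty": 0, "tz": 0, "twist": 0},
])

```text
clock: 6.45
eef_pos: [0.2803, 0.1923, 0.4757]
orientation: [[0.695, 0.719, 0.0], [0.719, -0.695, -0.0], [-0.0, 0.0, -1.0]]
ft_force: [-0.2, 0.3, -4.1]
opening: 0.0261
grasp_force: 59.6
```

```bash
cat > d.py <<'E'
from m import *
def look(name,tilt=0.):
    """dial crop, rectified onto dial plane using TCP pose; tilt a: top toward gauge +y"""
    f=grab('scene'); o=robot.get_obs(); R=np.array(o['orientation']); x=R[:,1]*np.sign(R[0,1]); x[2]=0; x/=np.linalg.norm(x)
    y0=np.cross([0,0,1],x); H=np.array(o['eef_pos'])-[0,0,.006]
    z=np.cos(tilt)*np.array([0,0,1])+np.sin(tilt)*y0; y=np.cross(z,x)
    C=H-z*.073-x*.0145
    S=5000. # px per m
    P=np.array([C+y*a+z*b for a,b in((.06,.075),(-.06,.075),(-.06,-.075),(.06,-.075))])
    src=np.float32([proj(f,p) for p in P]); dst=np.float32([(0,0),(600,0),(600,600*1.25),(0,750)])
    M=cv2.getPerspectiveTransform(src,dst)
    w=cv2.warpPerspective(f['img'],M,(600,750),flags=cv2.INTER_CUBIC)[:600]
    cv2.imwrite('pics/'+name+'.png',w[:,:,::-1]); save(f,name+'_full')
    hs=hsv(f); c=proj(f,C); b=[int(v) for v in (c[0]-50,c[1]-50,c[0]+50,c[1]+50)]
    print('eef',o['eef_pos'],'F',o['ft_force'],'C px',c)
    return f,C,x,y,z,w
E
python3 - <<'E'
from d import *
look('d1')
E
```

```text
eef [0.28034242 0.19231788 0.47572796] F [ 0.26150813  0.77277213 -3.57932763] C px (np.float64(321.19343077474633), np.float64(225.7350436926763))
```

View pics/d1.png

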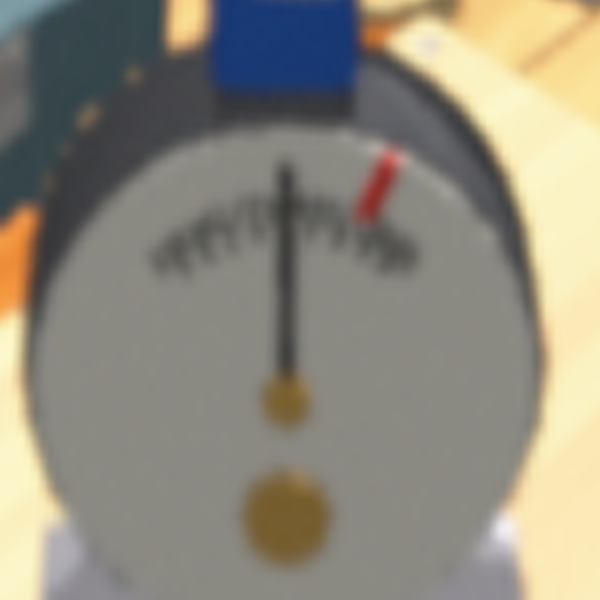

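The rectified dial shows the pointer vertical at (286,165) to (287,380) and the red mark from (362,222) to (395,152). With the dial centre near (287,382), that makes the mark about 25° (0.43 rad). Next I'll move above the offcut, offset 20 mm to +y, so that pressing helps the tilt.

>>> play_rows([
  {"gripper": 1, "tx": 0.71, "ty": -0.17, "tz": -0.55, "twist": 0.4},
  {"gripper": 1, "tx": 0.71, "ty": -0.17, "tz": -0.55, "twist": 0.4},
  {"gripper": 1, "tx": 0.71, "ty": -0.17, "tz": -0.55, "twist": 0.4},
  {"gripper": 1, "tx": 0.71, "ty": -0.17, "tz": -0.55, "twist": 0.4},
  {"gripper": 1, "tx": 0.71, "ty": -0.17, "tz": -0.55, "twist": 0.4},
  {"gripper": 1, "tx": 0.71, "ty": -0.17, "tz": -0.55, "twist": 0.4},
  {"gripper": 1, "tx": 0.71, "ty": -0.17, "tz": -0.55, "twist": 0.4},
  {"gripper": 1, "tx": 0.71, "ty": -0.17, "tz": -0.55, "twist": 0.4},
])

```text
clock: 7.5
eef_pos: [0.4514, 0.1514, 0.3428]
orientation: [[0.283, 0.959, -0.001], [0.959, -0.283, -0.0], [-0.0, -0.0, -1.0]]
ft_force: [0.2, -0.4, -4.1]
opening: 0.0262
grasp_force: 59.6
```

>>> play_rows([
  {"gripper": 1, "tx": 0.71, "ty": -0.17, "tz": -0.55, "twist": 0.4},
  {"gripper": 1, "tx": 0.71, "ty": -0.17, "tz": -0.55, "twist": 0.4},
  {"gripper": 1, "tx": 0.71, "ty": -0.17, "tz": -0.55, "twist": 0.4},
  {"gripper": 1, "tx": 0.71, "ty": -0.17, "tz": -0.55, "twist": 0.4},
  {"gripper": 1, "tx": 0, "ty": 0, "tz": 0, "twist": 0},
  {"gripper": 1, "tx": 0, "ty": 0, "tz": 0, "twist": 0},
  {"gripper": 1, "tx": 0, "ty": 0, "tz": 0, "twist": 0},
])

```text
clock: 8.38
eef_pos: [0.5358, 0.1314, 0.2789]
orientation: [[0.049, 0.999, 0.002], [0.999, -0.049, 0.0], [0.0, 0.002, -1.0]]
ft_force: [0.1, -0.1, -3.0]
opening: 0.0258
grasp_force: 59.9
```

```bash
python3 - <<'E'
from d import *
f,C,x,y,z,w=look('d2'); t=grab('top')
h=hsv(t); m,s,c=blob(blue(h),(200,180,280,260)) if 0 else (None,None,None)
o=robot.get_obs(); u=proj(f,o['eef_pos']); u=[int(v) for v in u]
a=cv2.resize(f['img'][u[1]-40:u[1]+110,u[0]-85:u[0]+65],(600,600),interpolation=cv2.INTER_CUBIC)
cv2.imwrite('pics/v2.png',a[:,:,::-1])
E
```

```text
eef [0.53576634 0.13145374 0.27897672] F [ 0.90342333  0.59494369 -3.74275416] C px (np.float64(263.4790242399146), np.float64(231.78275829184895))
```

View pics/v2.png

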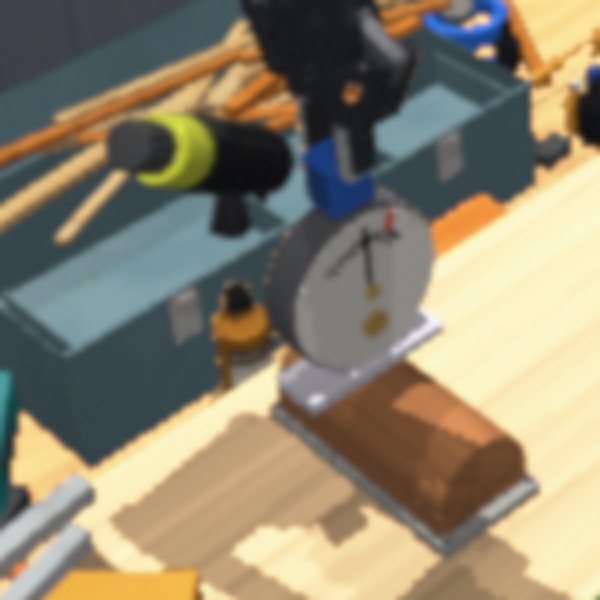

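View v2 shows the gauge upright just above the offcut with its foot across it: dial centre (370,290), wood below it at (400,420). I'll lower it gently.

>>> play_rows([
  {"gripper": 1, "tx": 0, "ty": 0, "tz": -0.4, "twist": 0},
  {"gripper": 1, "tx": 0, "ty": 0, "tz": -0.3, "twist": 0},
  {"gripper": 1, "tx": 0, "ty": 0, "tz": -0.1, "twist": 0},
  {"gripper": 1, "tx": 0, "ty": 0, "tz": 0, "twist": 0},
])

```text
clock: 8.98
eef_pos: [0.5357, 0.1311, 0.2531]
orientation: [[0.049, 0.999, -0.001], [0.999, -0.049, -0.0], [-0.0, -0.001, -1.0]]
ft_force: [0.3, 0.9, -3.4]
opening: 0.0261
grasp_force: 59.9
```

>>> play_rows([
  {"gripper": 1, "tx": 0, "ty": 0, "tz": -0.05, "twist": 0},
  {"gripper": 1, "tx": 0, "ty": 0, "tz": 0, "twist": 0},
])

```text
clock: 9.22
eef_pos: [0.536, 0.1311, 0.2525]
orientation: [[0.049, 0.999, 0.0], [0.999, -0.049, 0.0], [0.0, 0.0, -1.0]]
ft_force: [-0.1, 1.0, -4.7]
opening: 0.0262
grasp_force: 59.9
```

>>> play_rows([
  {"gripper": 1, "tx": 0, "ty": 0, "tz": -0.05, "twist": 0},
  {"gripper": 1, "tx": 0, "ty": 0, "tz": 0, "twist": 0},
])

```text
clock: 9.48
eef_pos: [0.5361, 0.1312, 0.2511]
orientation: [[0.049, 0.999, 0.001], [0.999, -0.049, 0.0], [0.0, 0.001, -1.0]]
ft_force: [-0.5, -0.7, -2.8]
opening: 0.0263
grasp_force: 60.0
```

>>> play_rows([
  {"gripper": 1, "tx": 0, "ty": 0, "tz": -0.05, "twist": 0},
  {"gripper": 1, "tx": 0, "ty": 0, "tz": 0, "twist": 0},
])

```text
clock: 9.72
eef_pos: [0.5362, 0.1314, 0.251]
orientation: [[0.049, 0.999, 0.003], [0.999, -0.049, 0.001], [0.001, 0.003, -1.0]]
ft_force: [-2.1, 0.7, 4.0]
opening: 0.026
grasp_force: 60.7
```

>>> play_rows([
  {"gripper": 1, "tx": 0, "ty": 0, "tz": -0.03, "twist": 0},
  {"gripper": 1, "tx": 0, "ty": 0, "tz": 0, "twist": 0},
  {"gripper": 1, "tx": 0, "ty": 0, "tz": 0, "twist": 0},
  {"gripper": 1, "tx": 0, "ty": 0, "tz": 0, "twist": 0},
])

```text
clock: 10.22
eef_pos: [0.5363, 0.1315, 0.2509]
orientation: [[0.049, 0.999, 0.004], [0.999, -0.049, 0.001], [0.001, 0.004, -1.0]]
ft_force: [-1.7, 1.3, 6.9]
opening: 0.0261
grasp_force: 61.2
```

>>> play_rows([
  {"gripper": 1, "tx": 0, "ty": 0.12, "tz": -0.02, "twist": 0},
  {"gripper": 1, "tx": 0, "ty": 0.12, "tz": -0.02, "twist": 0},
  {"gripper": 1, "tx": 0, "ty": 0.12, "tz": -0.02, "twist": 0},
  {"gripper": 1, "tx": 0, "ty": 0.12, "tz": -0.02, "twist": 0},
  {"gripper": 1, "tx": 0, "ty": 0, "tz": 0, "twist": 0},
])

```text
clock: 10.85
eef_pos: [0.537, 0.1445, 0.249]
orientation: [[0.05, 0.999, 0.006], [0.999, -0.05, -0.002], [-0.002, 0.006, -1.0]]
ft_force: [-1.1, -2.0, 8.4]
opening: 0.0262
grasp_force: 61.5
```

```bash
cat >> d.py <<'E'
def crop(name):
    f=grab('scene'); o=robot.get_obs(); u=[int(v) for v in proj(f,o['eef_pos'])]
    a=cv2.resize(f['img'][u[1]-20:u[1]+90,u[0]-65:u[0]+55],(600,550),interpolation=cv2.INTER_CUBIC)
    cv2.imwrite('pics/'+name+'.png',a[:,:,::-1])
    # tilt from foot: bright low-sat edge direction is left to the eye
    return f
E
python3 -c "
from d import *
crop('v3')"
```

```text
(no output)
```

View pics/v3.png

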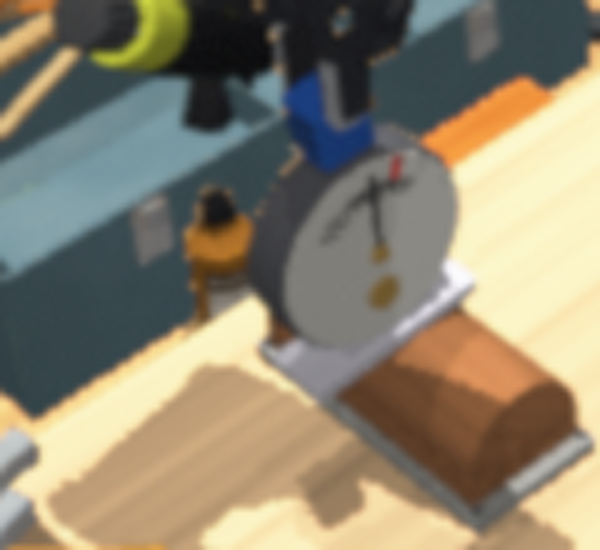

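View v3 shows the gauge tilting about the grip: the mark at (397,165) has moved closer to the pointer tip at (375,182), and the foot is still on the wood. I'll carry on.

>>> play_rows([
  {"gripper": 1, "tx": 0, "ty": 0.115, "tz": -0.03, "twist": 0},
  {"gripper": 1, "tx": 0, "ty": 0.115, "tz": -0.03, "twist": 0},
  {"gripper": 1, "tx": 0, "ty": 0.115, "tz": -0.03, "twist": 0},
  {"gripper": 1, "tx": 0, "ty": 0.115, "tz": -0.035, "twist": 0},
])

```text
clock: 11.4
eef_pos: [0.5374, 0.1588, 0.2459]
orientation: [[0.05, 0.999, 0.007], [0.999, -0.05, -0.001], [-0.001, 0.007, -1.0]]
ft_force: [-1.0, -0.4, 9.1]
opening: 0.026
grasp_force: 61.8
```

>>> play_rows([
  {"gripper": 1, "tx": 0, "ty": 0.115, "tz": -0.035, "twist": 0},
  {"gripper": 1, "tx": 0, "ty": 0.115, "tz": -0.035, "twist": 0},
  {"gripper": 1, "tx": 0, "ty": 0.115, "tz": -0.04, "twist": 0},
  {"gripper": 1, "tx": 0, "ty": 0.115, "tz": -0.04, "twist": 0},
  {"gripper": 1, "tx": 0, "ty": 0, "tz": 0, "twist": 0},
])

```text
clock: 12.02
eef_pos: [0.5377, 0.1734, 0.2417]
orientation: [[0.049, 0.999, 0.008], [0.999, -0.049, 0.001], [0.001, 0.008, -1.0]]
ft_force: [0.1, 1.6, 9.8]
opening: 0.0262
grasp_force: 61.9
```

>>> play_rows([
  {"gripper": 1, "tx": 0, "ty": 0.11, "tz": -0.04, "twist": 0},
  {"gripper": 1, "tx": 0, "ty": 0.11, "tz": -0.045, "twist": 0},
  {"gripper": 1, "tx": 0, "ty": 0.11, "tz": -0.045, "twist": 0},
  {"gripper": 1, "tx": 0, "ty": 0.11, "tz": -0.05, "twist": 0},
  {"gripper": 1, "tx": 0, "ty": 0, "tz": 0, "twist": 0},
  {"gripper": 1, "tx": 0, "ty": 0, "tz": 0, "twist": 0},
  {"gripper": 1, "tx": 0, "ty": 0, "tz": 0, "twist": 0},
])

```text
clock: 12.9
eef_pos: [0.5379, 0.1865, 0.2368]
orientation: [[0.049, 0.999, 0.009], [0.999, -0.049, 0.001], [0.001, 0.009, -1.0]]
ft_force: [0.7, 0.8, 10.4]
opening: 0.0258
grasp_force: 62.0
```

```bash
python3 -c "
from d import *
f,C,x,y,z,w=look('d4',0.4)"
```

```text
eef [0.53796723 0.18651951 0.23674271] F [ 0.45817688  1.53405076 11.84133102] C px (np.float64(255.91995403239468), np.float64(249.39610511207547))
```

View pics/d4.png

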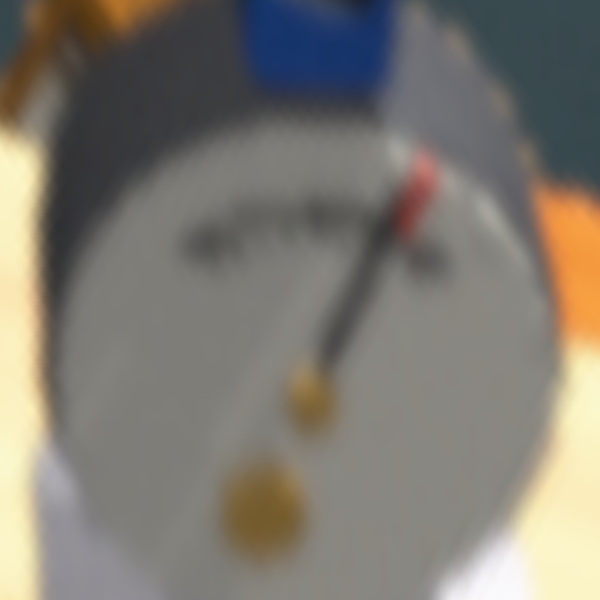

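d4 shows the pointer running from the hub at (312,405) to about (400,190), with the red mark from (408,235) to (430,155). The pointer is still about 4–5° short, and parallax makes the true gap somewhat larger than it looks. I'll rock a bit further.

>>> play_rows([
  {"gripper": 1, "tx": 0, "ty": 0.1, "tz": -0.045, "twist": 0},
  {"gripper": 1, "tx": 0, "ty": 0.1, "tz": -0.05, "twist": 0},
  {"gripper": 1, "tx": 0, "ty": 0.1, "tz": -0.05, "twist": 0},
  {"gripper": 1, "tx": 0, "ty": 0, "tz": 0, "twist": 0},
  {"gripper": 1, "tx": 0, "ty": 0, "tz": 0, "twist": 0},
  {"gripper": 1, "tx": 0, "ty": 0, "tz": 0, "twist": 0},
  {"gripper": 1, "tx": 0, "ty": 0, "tz": 0, "twist": 0},
])

```text
clock: 13.82
eef_pos: [0.5381, 0.1963, 0.2325]
orientation: [[0.048, 0.999, 0.01], [0.999, -0.048, 0.003], [0.003, 0.01, -1.0]]
ft_force: [0.1, 3.3, 9.6]
opening: 0.0261
grasp_force: 61.8
```

```bash
cat > n.py <<'E'
from d import *
def red(w):
    h=cv2.cvtColor(w,cv2.COLOR_RGB2HSV).astype(int)
    m=((h[...,0]<8)|(h[...,0]>172))&(h[...,1]>90)
    m[:100]=0; m[300:]=0; m[:,:250]=0;m[:,520:]=0
    return m
def stats(w):
    m,s,c=blob(red(w)); p=np.argwhere(m)[:,::-1].astype(np.float32)
    l=cv2.fitLine(p,cv2.DIST_L2,0,.01,.01).ravel(); print('red c',c.round(1),'area',s[4],'dir deg',np.degrees(np.arctan2(l[0],-l[1])).round(1)%180)
    # face disc: grey low-sat mid value, ellipse of hull
    h=cv2.cvtColor(w,cv2.COLOR_RGB2HSV).astype(int); g=((h[...,1]<40)&(h[...,2]>105)&(h[...,2]<175))
    b,s,c=blob(g); cn=max(cv2.findContours(b.astype(np.uint8),0,1)[0],key=cv2.contourArea); hu=cv2.convexHull(cn)
    print('disc',[np.round(v,1) for v in cv2.fitEllipse(hu)],s[:4])
E
python3 - <<'E'
from n import *
for k in('d1','d4'): print(k); stats(cv2.imread('pics/'+k+'.png')[:,:,::-1])
f,C,x,y,z,w=look('d5',0.43); stats(w)
E
```

```text
d1
red c [377.6 187.8] area 1559 dir deg 24.4
disc [array([281.5, 440.3]), array([534. , 648.8]), np.float64(6.7)] [ 30 126 508 474]
d4
red c [414.  199.9] area 1375 dir deg 24.1
disc [array([299.4, 388. ]), array([481. , 771.7]), np.float64(20.5)] [ 39   9 518 591]
eef [0.53811999 0.19633543 0.23246235] F [-0.28363913  2.12549727  9.63273833] C px (np.float64(253.44311785738063), np.float64(252.20106702909078))
red c [437.4 184.6] area 170 dir deg 11.3
disc [array([328.1, 375.6]), array([482.4, 752.7]), np.float64(20.6)] [ 74   0 506 600]
```

View pics/d5.png

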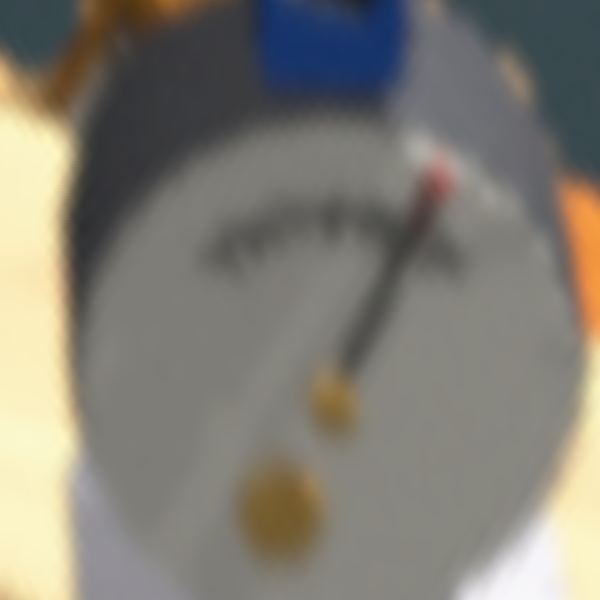

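d5 shows the pointer (hub (335,400) to (430,205)) lying over the red mark, with only the red tip at (437,178) visible on its extension, about 1 mm off, which matches the parallax expected. Contact is about 13 N, and the foot is about 27 mm from the centre line. I'll hold here so the pointer settles.

>>> play_rows([
  {"gripper": 1, "tx": 0, "ty": 0, "tz": 0, "twist": 0},
  {"gripper": 1, "tx": 0, "ty": 0, "tz": 0, "twist": 0},
  {"gripper": 1, "tx": 0, "ty": 0, "tz": 0, "twist": 0},
  {"gripper": 1, "tx": 0, "ty": 0, "tz": 0, "twist": 0},
  {"gripper": 1, "tx": 0, "ty": 0, "tz": 0, "twist": 0},
  {"gripper": 1, "tx": 0, "ty": 0, "tz": 0, "twist": 0},
  {"gripper": 1, "tx": 0, "ty": 0, "tz": 0, "twist": 0},
  {"gripper": 1, "tx": 0, "ty": 0, "tz": 0, "twist": 0},
])

```text
clock: 14.88
eef_pos: [0.5381, 0.1963, 0.2325]
orientation: [[0.049, 0.999, 0.01], [0.999, -0.049, 0.003], [0.003, 0.01, -1.0]]
ft_force: [0.7, 2.5, 8.8]
opening: 0.0264
grasp_force: 61.8
```

```bash
python3 - <<'E'
from n import *
f,C,x,y,z,w=look('d6',0.43); 
t=grab('top'); h=hsv(t)
# foot centre from TCP: 
o=np.array(robot.get_obs()['eef_pos']); F=o-.143*z; d=F[:2]-[.534,.111]; a=np.radians(-2.5)
print('foot in stud',d@[np.cos(a),np.sin(a)],d@[-np.sin(a),np.cos(a)],F[2])
u=[int(v) for v in proj(f,C)]
v=cv2.resize(f['img'][u[1]-35:u[1]+45,u[0]-45:u[0]+55],(750,600),interpolation=cv2.INTER_CUBIC)
cv2.imwrite('pics/v6.png',v[:,:,::-1])
E
```

```text
eef [0.53811519 0.19635691 0.23244274] F [ 0.19498279  2.4642802  11.16447659] C px (np.float64(253.43807823902205), np.float64(252.21287313377755))
foot in stud 0.00010638761488995968 0.025807853414558015 0.10246952751607266
```

View pics/v6.png

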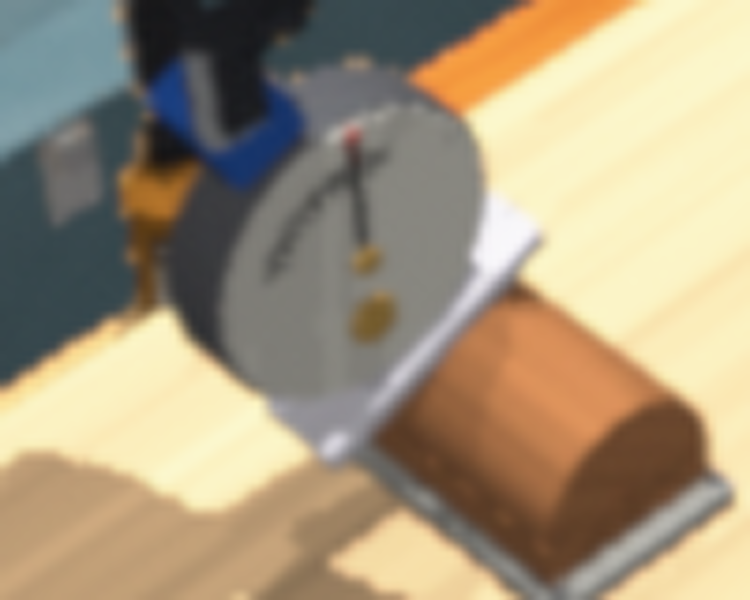

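v6 shows the pointer (hub (365,260), tip about (352,150)) pointing right at the red tip at (352,133), with the foot on the round back. The force and pose are steady, so I'll hand it in.

```bash
python3 -c "
from station import robot
print(robot.job_done())"
```

```text
the job is handed in; nothing more can be done
None
```

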